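# Run a paint bottle on the touch mixer

## Robot

A 6-joint arm with a two-finger parallel gripper is mounted at the origin on the work surface. World frame = base frame: x ahead of the robot, y to its left, z up, the work surface at z = 0. Lengths are in m, angles in rad, forces in N, time in s.
With the tool pointing down it reaches from about 0.325 to 0.75 m from the base axis. Payload 7.6 kg.
Tool frame: the origin (TCP) lies at the very end of the fingers, on their centre line; the grasp point (between the pads) lies robot.hold_point_z behind it (robot.hold_point_z is the distance from the TCP to the grasp point, in m); z points along the fingers, y is the direction in which the jaws open and shut (so a half turn about z gives the same grasp; the last joint's range is limited). The gripper opens to 85 mm and grips with 20 to 120 N. Pads are 22 mm wide; open, the fingers measure 114 mm over their backs; the gripper's body (76 mm by 85 mm) begins 54 mm behind the grasp point. The pads swing forward as they close: fully open they stand 13 mm farther back than shut.
Start: joints at [-1.247, 0.052, 1.401, -0, 1.689, -0.07], TCP at [0.201, -0.485, 0.231] pointing down, gripper open.
Joint ranges: [-2.9, 2.9], [-0.91, 2.17], [0.12, 2.37], [-1.06, 4.2], [0.26, 2.73], [-2.93, 2.93]. Speed limits (rad/s): [2.57, 2.57, 3.01, 3.14, 3.14, 3.14].

## Interface

Orientations are given as a rotation vector (axis times angle).
In Python, from cell import robot gives the robot as it stands. The module is installed in compiled form; this text tells all that it offers.
- The arm moves only by the tool servo_tool, never from a script. Its argument "targets" is a list of rows, each a list of 5 numbers: the shift along the tool's x, y, z in cm, then the turn about the tool's z in rad, then the opening, from 0 (shut) to 1 (fully open). In form: [[tx, ty, tz, turn, gripper], ...]. A call has 1 to 12 rows; each row is the pose to reach, as a shift and turn from the pose measured when the call began, along the tool's axes at that moment; what a row does not reach only later rows make up. A row lasts 1/10 s, in which the tool goes at most 50 mm and 8.59 degrees, less where a joint would pass 70% of its speed; a pose out of reach is approached as far as the arm can. A call with a gripper value outside its range is refused whole. The fingers move at their own pace and stop on an object; "squeeze" is the grip in N (left out, the last holds). Time passes only in rows, so rows that repeat a pose let the fingers close. It gives the time, the measured TCP pose, the force and the opening at its end, in the units of the state.
- robot.sense(): the state, without advancing time (a new reading comes with each control period).
- robot.read_camera(name): name is "side" or "top" or "wrist"; returns a dict with "frame" (400x640x3 uint8, blue, green, red), "range_z" (400x640 float32, m along the optical axis (not along the pixel's ray), 0 where there is no reading), "camera_matrix" (3x3 intrinsics, pixels), "R" (3x3) and "t" (3): a world point X has camera coordinates R X + t; the wrist camera has in their place "hand_eye" (4x4, takes a point from camera to tool coordinates, whose origin is the TCP and whose axes are the flange's). Camera axes: x right, y down, z forward; pixel columns grow to the right and rows downward; lengths in m; the calibration is good to about 2 mm. A picture is of the moment at which its call begins: read the wrist's pose just before it.
- robot.job_done(): hands the job in, once; it reports no verdict.
The state is a dict: "time": time; "joints": joint angles; "qvel": joint speeds; "tau": joint torques, N m; "position": TCP position; "eef_rot": TCP orientation; "force": force on the tool from outside, world axes, zero at the start; "moment": the same for the moment, N m; "grip_width": finger opening in m.
Only numpy, scipy, OpenCV 4.12 (cv2) and the standard library are available. Lean on these libraries where they do the work, as an engineer would, in place of code of your own. Each camera call takes 0.05 s, during which the arm holds its last target.

## Task

Mix the paint in the round-shouldered glass bottle on the touch mixer. First turn the mixer's speed dial back (counter-clockwise from above) all the way to its zero stop so that the bottle starts slowly; then stand the bottle upright in the sprung rubber cup, push it down until the cup is well down on its spring, without ramming it, and finish while still holding the bottle pressed down there. Leave the other containers on the mat standing where they are.

Things in the scene. Friction and masses are not known exactly. Their poses are not given: they have to be found in the camera images.
- mixer: Bench mixer, heavy and fixed: grey cast base 250 (x) x 150 (y) mm. Origin: centre of its underside on the bench; its x axis runs from the dial to the cup, z is up. The front part is a low control deck, top 52 mm above the bench, that carries the dial 73 mm on the -x side of the origin; the back part is the motor housing (x from -6 to 122 mm, 142 mm wide, top at 92 mm) that carries the cup 60 mm on the +x side of the origin.
- dial_top (a point): Centre of the top face of the speed dial, on its axis, 81.5 mm above the bench. The dial is an upright black round fluted knob, 38 mm across (44 mm over its lowest 4 mm) and 30 mm tall above the deck, with a white pointer line on its top; nothing stands on the deck within 60 mm of its axis.
- dial (a joint): Angle of the speed dial in rad, 0 to 4.71: 0 is the zero stop, and it grows as the dial is turned clockwise seen from above, so it is turned back counter-clockwise. At 0 the pointer points to the longest scale mark, midway between the mixer's -x and +y axes (135 degrees from its x axis). It has light friction (0.03 N m) and stays where it is left.
- cup_seat (a point): Centre of the flat floor inside the cup, 124 mm above the bench when the cup is up; it goes down with the cup. The cup is a black rubber ring cradle, conical inside: 42 mm across at the floor, 57 mm at the rim, 18 mm deep above this point, 68 mm outside.
- cup (a joint): How far the cup is pressed down, in m: 0 is up (a spring holds it there), 0.010 is its lower stop. Pressing starts it moving at about 4.5 N and takes about 14.5 N at the lower stop (1 N per mm); it springs back up when let go, and the bottle's own weight does not move it.
- bottle: The paint bottle: closed amber glass bottle with a paper label, round straight body 40 mm across up to 58 mm high, its bottom edge rounded (flat foot 32 mm across), sloping round shoulders, narrow neck, black screw cap 26 mm across; 94 mm tall over all, about 0.13 kg. Origin: centre of its underside; z up along its axis. It is the tallest container on the mat.
- mat: Black rubber mat 250 x 250 mm, 3 mm thick, fixed on the bench; all four containers stand on it. Origin: centre of its underside.
- dropper: Bystander: slim white dropper bottle, 27 mm across, 80 mm tall, pointed black cap. Origin: centre of its underside.
- tin: Bystander: low metal paint tin, 62 mm across, 38 mm tall. Origin: centre of its underside.
- jar: Bystander: squat amber glass jar with a black lid, 45 mm across, 46 mm tall. Origin: centre of its underside.
There are look-alikes about, which are no part of the job. Leave any blue or purple look-alike of the bottle alone.

How it is judged:
On the way, in this order (a step that is already met when the one before it is completed fails the run):
1. the speed dial is back at its zero stop, the cup still up (value of joint dial below 0.08 rad and value of joint cup below 0.003 m), for 0.2 s.
2. the bottle stands upright in the cup and presses it down (value of joint cup above 0.006 m and distance between bottle and cup_seat below 0.006 m and angle between bottle's own z axis and vertical below 0.12 rad), for 0.3 s.
At the end, for the whole second after the job is handed in: The gripper still holds the bottle at rest, upright (0.12 rad), its underside within 6 mm of the cup floor centre, the cup over 6 mm down and bearing over 6 N; the dial within 0.1 rad of its zero stop; the other three containers upright, within 25 mm of where they were (all of step 2 and contact force between the fingers and bottle above 2 N and contact force between bottle and mixer above 6 N and linear speed of bottle below 0.02 m/s and value of joint dial below 0.1 rad and angle between each of dropper, tin, jar's own z axis and vertical below 0.2 rad and distance of each of dropper, tin, jar from where it was at the start of the episode below 0.025 m); the arm keeps its last pose, push and grip.
It fails at once if the bottle was rammed into the mixer (more than 45 N) (contact force between bottle and mixer above 45 N).
It fails at once if a bystander container was pushed away or tipped (distance of any of dropper, tin, jar from where it was at the start of the episode above 0.03 m or angle between any of dropper, tin, jar's own z axis and vertical above 0.4 rad).
It also fails if it takes over 69 s, if anything falls off the work surface, if the arm or the gripper's body presses on something with over 40 N, if the wrist force passes 120 N, or if a joint passes its speed limit or range.

## Working session

There is one attempt and no reset: what is moved stays moved. The work goes in short steps, Python scripts to look and compute and a tool call to move; the robot and the scene stay as the last step left them, time stands still between calls to the robot, and variables do not carry over. Pictures are saved under pics/ and viewed, and the job is handed in when it is done.

Besides the shell and the picture viewer there is one more tool, called after "Request:" in YAML: its name, and indented under it one key for each argument. servo_tool: Moves the arm, as the interface text tells. Its arguments: {"type":"object","properties":{"targets":{"type":"array"},"squeeze":{"type":"number"}},"required":["targets"]}

```bash
mkdir -p pics; python3 - <<'E'
from cell import robot
import cv2,numpy as np
s=robot.sense();print(s, robot.hold_point_z)
for n in("top","side"):
    c=robot.read_camera(n);cv2.imwrite(f"pics/{n}0.png",c["frame"]);np.savez(f"{n}0.npz",**c)
    print(n,c["camera_matrix"],c["R"],c["t"])
E
```

```text
{'time': 0.0, 'joints': array([-1.24732599e+00,  5.28186158e-02,  1.40176344e+00, -1.82022426e-05,
        1.68859952e+00, -7.02845216e-02]), 'qvel': array([ 6.74096739e-04, -1.38915179e-03,  9.29865270e-05,  6.87616825e-04,
       -3.15981366e-05, -3.01623457e-06]), 'tau': array([ 9.88012914e-06, -3.81670833e+01, -3.60184085e+01, -9.73709621e-05,
        6.11813841e-03,  3.84473594e-06]), 'position': array([ 0.20134486, -0.48451634,  0.23046239]), 'eef_rot': array([-3.07936098e+00, -6.14209627e-01,  3.43114560e-04]), 'force': array([ 0.27797283,  0.41710787, -0.27662334]), 'moment': array([-0.03911068, -0.02131583,  0.04069138]), 'grip_width': 0.08523937063304413} 0.0187
top [[473.42027774   0.         315.97160093]
 [  0.         473.42027774 205.96347095]
 [  0.           0.           1.        ]] [[-0.01138927 -0.99986091 -0.0121841 ]
 [-0.98731318  0.01317459 -0.15823756]
 [ 0.15837607  0.01022732 -0.9873259 ]] [0.04384448 0.49164655 1.10924834]
side [[456.24212573   0.         314.46863476]
 [  0.         456.24212573 195.92761389]
 [  0.           0.           1.        ]] [[-0.96533748 -0.26098639  0.00310776]
 [-0.13439113  0.48680878 -0.86310848]
 [ 0.22374668 -0.83360861 -0.50500901]] [0.4649828  0.14968539 0.79932897]
```

View pics/top0.png

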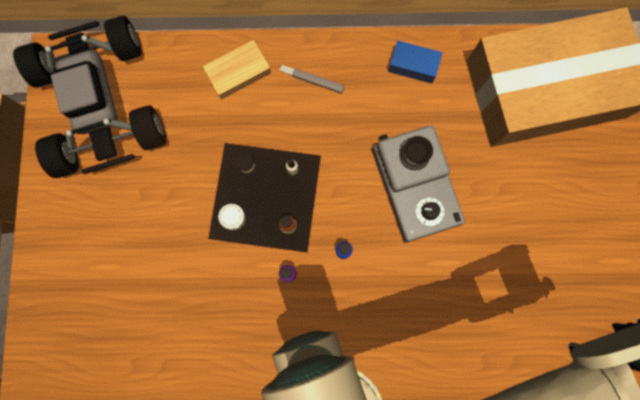

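View pics/side0.png

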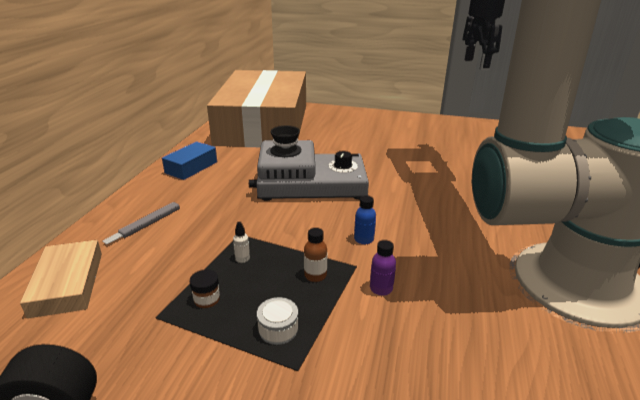

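The top view shows the bottle at about (288,224), the tin at (231,216), the dropper at (292,166) and the jar at (245,162). The cup is at (416,152) and the dial at (431,211). The blue and purple look-alikes stand at (344,249) and (288,272). Next I'll zoom in and measure.

```bash
cat > h.py <<'E'
import numpy as np,cv2
def load(n): return dict(np.load(n))
def pt(c,u,v,z=None):
    K=c["camera_matrix"];R=c["R"];t=c["t"]
    d=R.T@np.linalg.solve(K,[u,v,1.]);o=-R.T@t
    if z is None:
        r=float(c["range_z"][int(round(v)),int(round(u))]);return o+d*r
    return o+d*(z-o[2])/d[2]
def proj(c,X):
    p=c["camera_matrix"]@(c["R"]@np.asarray(X,float)+c["t"]);return p[:2]/p[2]
def cloud(c):
    v,u=np.mgrid[0:400,0:640];K=c["camera_matrix"];r=c["range_z"]
    p=np.stack([(u-K[0,2])/K[0,0]*r,(v-K[1,2])/K[1,1]*r,r],-1)-c["t"]
    return p@c["R"]
E
python3 - <<'E'
from h import *
c=load("top0.npz");f=c["frame"]
im=cv2.resize(f[110:290,360:480],None,fx=5,fy=5,interpolation=cv2.INTER_CUBIC)[:600]
im2=cv2.resize(f[130:290,200:360],None,fx=3.7,fy=3.7,interpolation=cv2.INTER_CUBIC)
cv2.imwrite("pics/tm.png",im);cv2.imwrite("pics/tb.png",im2)
s=load("side0.npz")
cv2.imwrite("pics/sm.png",cv2.resize(s["frame"][110:210,240:380],None,fx=5.5,fy=5.5,interpolation=cv2.INTER_CUBIC))
P=cloud(c)
def top(name,u0,u1,v0,v1,za,zb):
    m=np.zeros(P.shape[:2],bool);m[v0:v1,u0:u1]=1
    m&=(P[...,2]>za)&(P[...,2]<zb)&(c["range_z"]>0)
    q=P[m];
    if len(q)<3: print(name,len(q));return
    (x,y),r=cv2.minEnclosingCircle(q[:,:2].astype(np.float32))
    print(name,len(q),q.mean(0).round(4),"enc",round(x,4),round(y,4),round(r,4), "med z",np.median(q[:,2]).round(4))
top("bottle",270,310,205,245,.088,.105)
top("blue",330,360,235,262,.07,.12)
top("purp",275,302,260,290,.07,.12)
top("tin",215,250,200,235,.033,.05)
top("jar",230,262,148,180,.042,.06)
top("drop",280,305,150,180,.07,.09)
top("dial",410,455,190,230,.074,.09)
top("cuprim",395,440,130,175,.134,.15)
top("cupfloor",395,440,130,175,.115,.13)
top("house",370,460,120,200,.085,.1)
top("deck",370,480,120,250,.045,.06)
E
```

```text
bottle 103 [0.4492 0.1082 0.0969] enc 0.4498 0.1084 0.0129 med z 0.0974
blue 131 [ 0.3849 -0.0254  0.089 ] enc 0.3855 -0.0257 0.0158 med z 0.0934
purp 127 [0.3324 0.1078 0.0898] enc 0.3333 0.109 0.0162 med z 0.0939
tin 500 [0.4711 0.2455 0.0408] enc 0.4715 0.2454 0.0313 med z 0.0408
jar 262 [0.6061 0.2143 0.0485] enc 0.6066 0.2156 0.023 med z 0.0485
drop 30 [0.5913 0.097  0.079 ] enc 0.5924 0.0966 0.0078 med z 0.0797
dial 227 [ 0.474  -0.2303  0.083 ] enc 0.4739 -0.2323 0.0205 med z 0.0833
cuprim 278 [ 0.6055 -0.1953  0.1404] enc 0.6021 -0.1928 0.0334 med z 0.141
cupfloor 352 [ 0.6022 -0.193   0.1242] enc 0.6003 -0.1917 0.0274 med z 0.1242
house 2328 [ 0.5927 -0.1891  0.0919] enc 0.5993 -0.1925 0.089 med z 0.0919
deck 2974 [ 0.4869 -0.2218  0.0523] enc 0.5436 -0.2094 0.1413 med z 0.0524
```

View pics/tm.png

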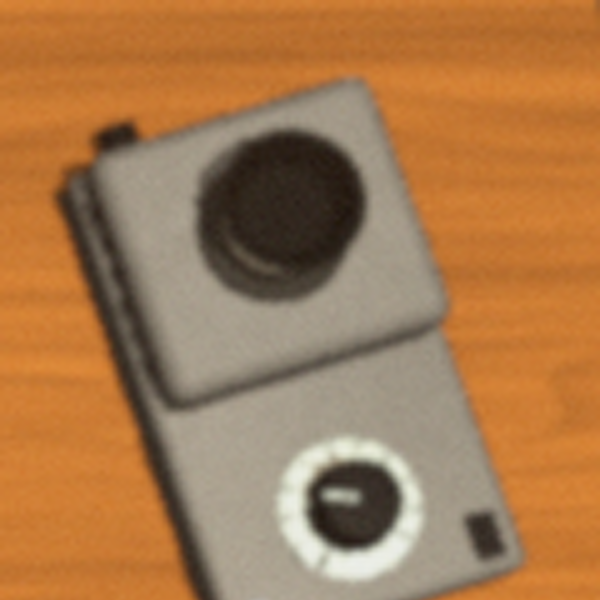

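View pics/tb.png

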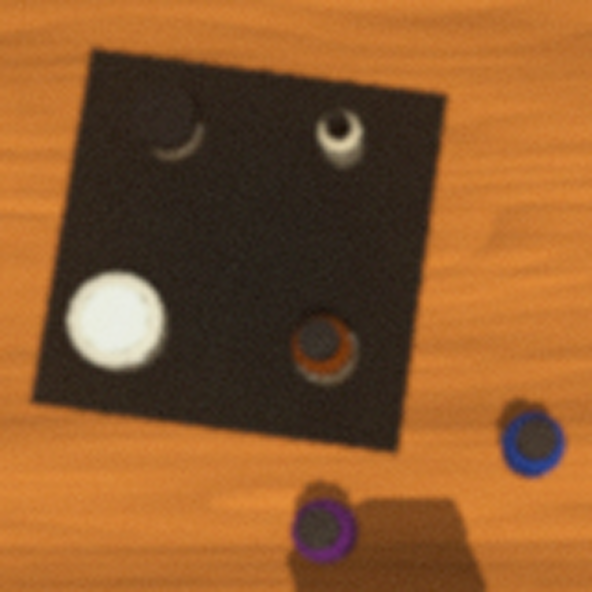

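View pics/sm.png

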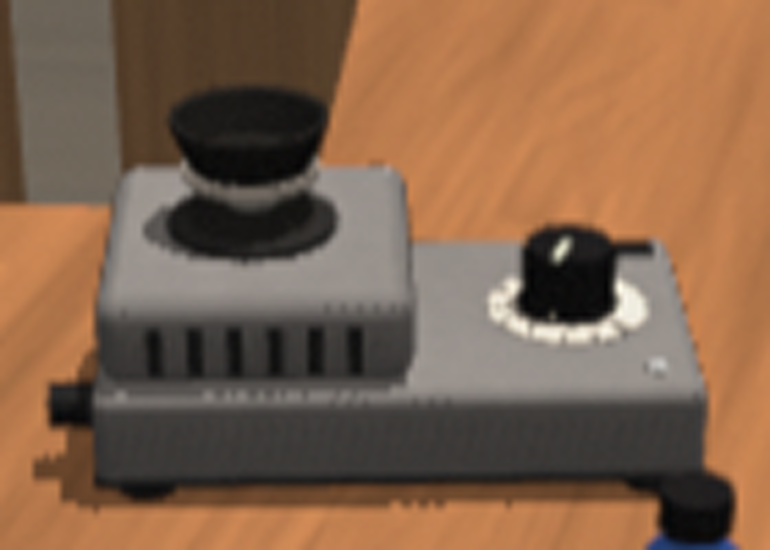

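The dial-to-cup distance measures 0.133 m, which matches the 133 mm given. The heights agree as well: dial 83 mm, cup floor 124 mm, bottle cap 97 mm including the mat. The pointer points to image-left, and the longest scale mark is at lower left. Next come the dial angle and the first approach move.

```bash
cat >> h.py <<'E'
from scipy.spatial.transform import Rotation as Ro
def totool(s,X,zoff=0):
    R=Ro.from_rotvec(s["eef_rot"]).as_matrix()
    return (R.T@(np.asarray(X)-s["position"])*100).round(2)
E
python3 - <<'E'
from h import *
from cell import robot
c=load("top0.npz");f=c["frame"]
g=cv2.cvtColor(f,cv2.COLOR_BGR2GRAY)
print(g[200:218,420:442])
D=np.array([.474,-.2315]);C=np.array([.6015,-.193]);a=np.arctan2(*(C-D)[::-1]);print("mixer yaw",np.degrees(a),np.hypot(*(C-D)))
print("dial px",proj(c,[*D,.0815]))
s=robot.sense();R=Ro.from_rotvec(s["eef_rot"]).as_matrix();print(R.round(3))
print(totool(s,[.474,-.2315,.18]), "zero dir px", proj(c,[D[0]+.03*np.cos(a+2.356),D[1]+.03*np.sin(a+2.356),.0525]))
E
```

```text
[[193 213 223 229 227 216 206 219 227 227 220 218 224 227 227 227 213 198
  185 168 161 153]
 [215 228 230 231 227 207 180 186 196 193 183 183 186 192 203 211 207 205
  210 202 175 157]
 [218 225 222 212 200 179 148 132 125 116 103 106 111 117 140 155 169 198
  223 222 202 172]
 [227 226 209 177 149 126  97  75  64  63  52  55  58  58  73  83 111 165
  210 229 222 195]
 [233 227 197 146 102  71  57  50  48  48  46  49  46  49  47  49  64 111
  169 215 226 208]
 [231 213 166 105  64  43  47  47  47  51  49  49  48  45  45  47  48  65
  121 183 213 209]
 [219 179 120  68  42  43  50  50  51  50  49  51  51  47  50  49  45  52
   79 145 196 214]
 [205 142  77  49  66  86  95  95  90  83  78  68  55  49  50  49  48  46
   53 107 184 224]
 [195 124  60  54  98 144 164 167 154 144 136 116  72  52  51  47  48  43
   49  90 165 219]
 [198 128  67  51 100 146 168 169 163 157 161 132  84  52  49  47  48  47
   51  74 147 210]
 [202 135  75  44  61  89 103 109 114 121 127 110  72  55  47  49  49  51
   52  77 149 207]
 [194 128  67  37  37  48  61  60  63  74  73  67  58  53  50  50  49  47
   52  85 162 203]
 [189 114  53  34  30  41  49  53  55  54  50  51  53  52  54  53  50  51
   58 100 171 214]
 [204 134  65  37  27  38  45  55  55  56  56  55  49  53  52  53  51  53
   71 132 196 225]
 [217 168  86  44  32  35  40  47  53  56  57  53  55  58  51  50  54  55
   93 169 220 233]
 [228 187 118  54  32  33  37  43  52  49  56  54  51  55  55  50  55  74
  128 194 225 231]
 [231 213 164 101  58  35  35  34  44  47  50  53  53  53  52  51  72 127
  176 208 214 218]
 [234 228 209 168 108  63  37  35  35  35  40  42  45  46  48  68 115 178
  218 224 219 212]]
mixer yaw 16.802257031147647 0.13318596022103837
dial px [431.55435444 209.2788917 ]
[[ 0.923  0.384 -0.   ]
 [ 0.384 -0.923  0.001]
 [ 0.    -0.001 -1.   ]]
[ 34.89 -12.9    5.08] zero dir px [423.34452743 222.18778356]
```

Request:
servo_tool:
  targets:
    - [4,-1.5,0.5,0,1]
    - [8,-3,1,0,1]
    - [12,-4.5,2,0,1]
    - [16,-6,3,0,1]
    - [20,-7.5,4,0,1]
    - [24,-9,5,0,1]
    - [28,-10.5,5,0,1]
    - [32,-12,5,0,1]
    - [34.9,-12.9,5.1,0,1]
    - [34.9,-12.9,5.1,0,1]
    - [34.9,-12.9,5.1,0,1]

```text
time: 1.2
position: [0.4741, -0.2311, 0.1792]
eef_rot: [-3.079, -0.616, 0.002]
force: [-0.1, 0.3, -0.4]
grip_width: 0.0855
```

```bash
cat >> h.py <<'E'
def wload(robot,name):
    s=robot.sense();c=robot.read_camera("wrist")
    T=np.eye(4);T[:3,:3]=Ro.from_rotvec(s["eef_rot"]).as_matrix();T[:3,3]=s["position"]
    M=np.linalg.inv(T@c["hand_eye"])
    c2=dict(frame=c["frame"],range_z=c["range_z"],camera_matrix=c["camera_matrix"],R=M[:3,:3],t=M[:3,3])
    np.savez(name+".npz",**c2);cv2.imwrite("pics/"+name+".png",c["frame"]);return s,c2
E
python3 - <<'E'
from h import *
from cell import robot
s,c=wload(robot,"w1");print(s)
print(proj(c,[.474,-.2315,.0815]))
P=cloud(c);m=(abs(P[...,2]-.0815)<.004)&(np.hypot(P[...,0]-.474,P[...,1]+.2315)<.035)&(c["range_z"]>0)
q=P[m];print(len(q),q.mean(0),cv2.minEnclosingCircle(q[:,:2].astype(np.float32)))
E
```

```text
{'time': 1.2, 'joints': array([-5.23862257e-01,  8.21063578e-02,  1.47321779e+00,  6.14361804e-04,
        1.58854193e+00,  6.51799233e-01]), 'qvel': array([-0.03378013, -0.01483497,  0.00634083, -0.0010477 , -0.00097451,
       -0.00391586]), 'tau': array([ 1.25866536e+00, -3.85508859e+01, -3.57220817e+01,  1.06410503e-01,
       -1.69526140e-02,  6.37991773e-02]), 'position': array([ 0.47408589, -0.23106641,  0.17920165]), 'eef_rot': array([-3.07855077e+00, -6.16276746e-01,  2.04283077e-03]), 'force': array([-0.08749443,  0.25739579, -0.35168105]), 'moment': array([ 0.02323321,  0.01986529, -0.02633551]), 'grip_width': 0.08546722576144605}
[322.52544721 203.90661798]
1773 [ 0.47639215 -0.23059258  0.08394149] ((0.47513023018836975, -0.23090074956417084), 0.020517496392130852)
```

View pics/w1.png

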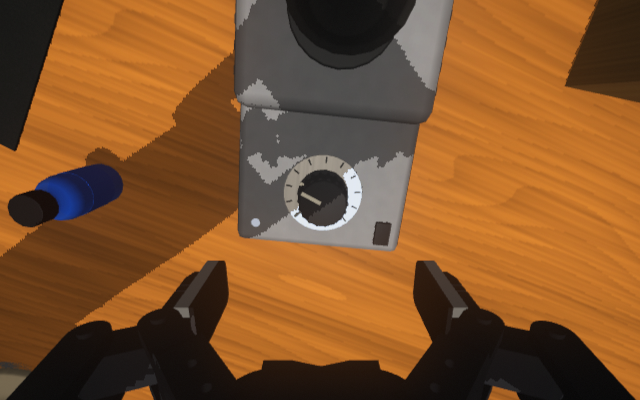

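The wrist view shows the dial centred near (322,197), with its pointer toward (303,193), and blue bottle well off to the left. I'm lowering the fingers over the dial.

Request:
servo_tool:
  targets:
    - [0.1,0,3,0,1]
    - [0.1,0,6,0,1]
    - [0.1,0,9,0,1]
    - [0.1,0,11,0,1]
    - [0.1,0,11.9,0,1]
    - [0.1,0,11.9,0,1]
    - [0.1,0,11.9,0,0.6]
    - [0.1,0,11.9,0,0.5]
  squeeze: 25

```text
time: 2.05
position: [0.4751, -0.2318, 0.062]
eef_rot: [3.081, 0.614, 0.001]
force: [0.1, 0.9, 0.5]
grip_width: 0.0589
```

Request:
servo_tool:
  targets:
    - [0,0,0,0,0.3]
    - [0,0,0,0,0.2]
    - [0,0,0,0,0.2]
    - [0,0,0,0,0.2]
    - [0,0,0,0,0.2]
  squeeze: 25

```text
time: 2.55
position: [0.4756, -0.232, 0.0635]
eef_rot: [3.08, 0.614, 0.004]
force: [-3.1, 1.4, 6.2]
grip_width: 0.0368
```

Gripped at 36.8 mm. The 6 N upward force fits the pads swinging forward as they closed. I'm turning counter-clockwise, which is negative about the downward tool z.

Request:
servo_tool:
  targets:
    - [0,0,0,-0.12,0.2]
    - [0,0,0,-0.24,0.2]
    - [0,0,0,-0.36,0.2]
    - [0,0,0,-0.48,0.2]
    - [0,0,0,-0.6,0.2]
    - [0,0,0,-0.72,0.2]
    - [0,0,0,-0.84,0.2]
    - [0,0,0,-0.96,0.2]
    - [0,0,0,-1.08,0.2]
    - [0,0,0,-1.16,0.2]
    - [0,0,0,-1.2,0.2]
    - [0,0,0,-1.2,0.2]

```text
time: 3.75
position: [0.4753, -0.2318, 0.0635]
eef_rot: [2.195, 2.245, 0.002]
force: [-3.3, 1.4, 1.3]
grip_width: 0.0373
```

```bash
python3 - <<'E'
from cell import robot
s=robot.sense();print(s["moment"],s["force"],s["joints"],s["grip_width"])
E
```

```text
[ 0.31598029  0.47060774 -0.37392512] [-3.27152879  1.43105532  1.25817874] [-5.23862701e-01  1.85075271e-01  1.60017755e+00  6.66805039e-04
  1.35481815e+00 -5.46450664e-01] 0.037302687857847606
```

Moment z is -0.37 N m against dial friction of 0.03 N m, so the dial looks to be at its stop. I'll nudge a little further, release, rise and check.

Request:
servo_tool:
  targets:
    - [0,0,0,-0.06,0.2]
    - [0,0,0,-0.08,0.2]
    - [0,0,0,-0.08,0.2]

```text
time: 4.05
position: [0.4753, -0.2315, 0.0635]
eef_rot: [2.106, 2.33, 0.002]
force: [-0.7, 2.1, 1.0]
grip_width: 0.0369
```

```bash
python3 - <<'E'
from cell import robot
s=robot.sense();print(s["moment"],s["force"],s["joints"],s["grip_width"],s["eef_rot"])
E
```

```text
[ 0.43760476  0.32859757 -0.52275189] [-0.7204537   2.11385297  1.04560522] [-5.23767514e-01  1.84902903e-01  1.60029885e+00  1.11724532e-03
  1.35532230e+00 -6.24836976e-01] 0.03692838637666867 [2.10612334e+00 2.32996078e+00 2.02770695e-03]
```

Request:
servo_tool:
  targets:
    - [0,0,0,0,0.5]
    - [0,0,0,0,0.8]
    - [0,0,0,0,1]
    - [0,0,0,0,1]
    - [0,0,-3,0,1]
    - [0,0,-6,0,1]
    - [0,0,-10,0,1]
    - [0,0,-12,0,1]
    - [0,0,-12,0,1]

```text
time: 4.95
position: [0.4765, -0.2324, 0.1875]
eef_rot: [2.101, 2.325, 0.004]
force: [0.9, 0.3, 0.1]
grip_width: 0.0857
```

```bash
python3 - <<'E'
from h import *
from cell import robot
s,c=wload(robot,"w2");print(s["position"],s["joints"],s["force"])
p=proj(c,[.475,-.2315,.0815]);print(p)
u,v=map(int,p)
cv2.imwrite("pics/w2z.png",cv2.resize(c["frame"][max(v-60,0):v+60,u-70:u+70],None,fx=5,fy=5,interpolation=cv2.INTER_CUBIC))
t=robot.read_camera("top");np.savez("top1.npz",**t)
cv2.imwrite("pics/t2z.png",cv2.resize(t["frame"][190:230,405:455],None,fx=12,fy=12,interpolation=cv2.INTER_CUBIC))
E
```

```text
[ 0.47650809 -0.23241256  0.18749223] [-5.24002240e-01  7.71201709e-02  1.46187431e+00  1.04288938e-03
  1.59426677e+00 -6.24714588e-01] [0.91015181 0.31430098 0.0537467 ]
[318.36172223 200.26515484]
```

View pics/w2z.png

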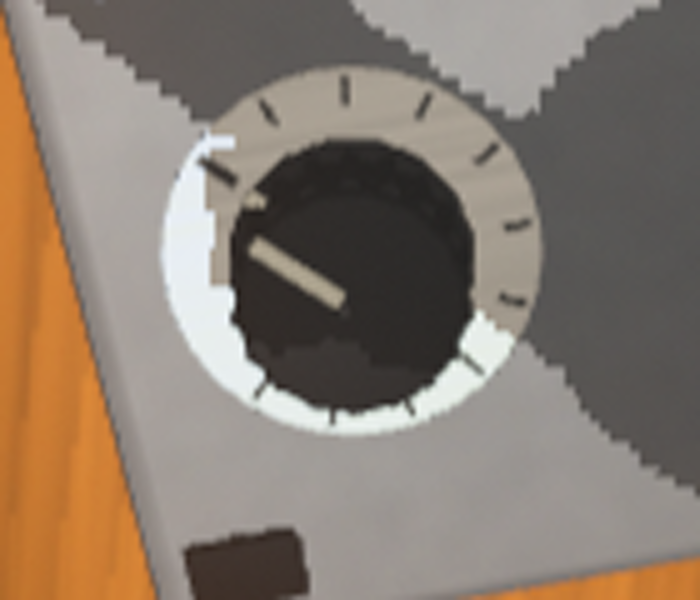

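View pics/t2z.png

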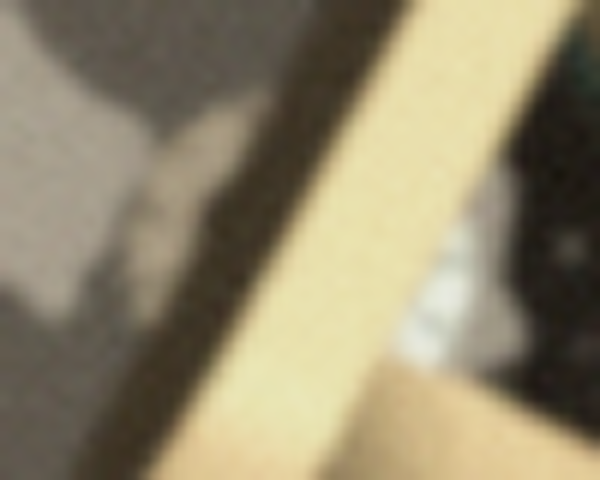

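The pointer runs from crop (345,300) to (250,245), and the index on the dial's skirt lines up with the long mark at (218,172). I'm putting a number on the angle.

```bash
python3 - <<'E'
from h import *
from cell import robot
c=load("w2.npz")
f=lambda x,y,z:pt(c,248+x/5-.4,140+y/5-.4,z)
a=f(345,300,.0815);b=f(250,245,.0815);d=b-a;print("pointer",np.degrees(np.arctan2(d[1],d[0])),a,b)
m0=f(200,160,.0525);m1=f(236,185,.0525);d=m0-m1;print("mark",np.degrees(np.arctan2(d[1],d[0])),m0,m1)
D=np.array([.475,-.2315]);
for q in(b,m0,m1): print(np.degrees(np.arctan2(q[1]-D[1],q[0]-D[0])))
s=robot.sense()
print(totool(s,[.4497,.1083,.22]),totool(s,[.4497,.1083,.18]), Ro.from_rotvec(s["eef_rot"]).as_matrix().round(3))
E
```

```text
pointer 154.3971914155201 [ 0.47351923 -0.23107693  0.0815    ] [ 0.45742872 -0.22336667  0.0815    ]
mark 149.8133267471723 [ 0.44629748 -0.21671109  0.0525    ] [ 0.45295997 -0.22058667  0.0525    ]
155.1617145830268
152.74030163097748
153.6572510595573
[34.07  0.9  -3.69] [34.07  0.9   0.31] [[-0.101  0.995  0.001]
 [ 0.995  0.101  0.   ]
 [ 0.     0.001 -1.   ]]
```

The pointer reads 154±3° against 152–153° for zero, so the dial is at its stop. Moving over the bottle.

Request:
servo_tool:
  targets:
    - [4,0,0,0,1]
    - [8,0,0,0,1]
    - [12,0.2,0,0,1]
    - [16,0.4,0,0,1]
    - [20,0.6,0,0,1]
    - [24,0.7,0,0,1]
    - [28,0.8,0,0,1]
    - [32,0.9,0,0,1]
    - [34.1,0.9,0,0,1]
    - [34.1,0.9,0,0,1]
    - [34.1,0.9,0,0,1]

```text
time: 6.15
position: [0.4491, 0.1085, 0.1815]
eef_rot: [-2.105, -2.331, 0.002]
force: [0.2, -1.1, -0.2]
grip_width: 0.0856
```

```bash
python3 - <<'E'
from h import *
from cell import robot
s,c=wload(robot,"w3");print(s["position"],s["joints"])
P=cloud(c);rz=c["range_z"]>0
m=(abs(P[...,2]-.098)<.005)&(np.hypot(P[...,0]-.449,P[...,1]-.108)<.03)&rz
q=P[m];print(len(q),q.mean(0),cv2.minEnclosingCircle(q[:,:2].astype(np.float32)))
print(proj(c,[.4497,.1083,.097]))
print(totool(s,[.4497,.1083,.027]))
E
```

```text
[0.44906263 0.10846202 0.18154495] [ 1.57122795e-01 -1.06535946e-01  1.65552447e+00 -1.50165664e-04
  1.59394622e+00  5.54121677e-02]
925 [0.44986653 0.11037742 0.0977264 ] ((0.4499253034591675, 0.10955595225095749), 0.013390840031206608)
[322.08641778 210.73114537]
[-0.02  0.08 15.45]
```

View pics/w3.png

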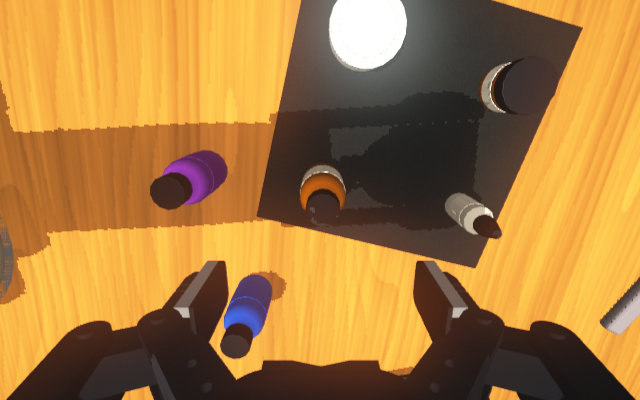

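The wrist view shows the amber bottle with its cap at (322,207). The dropper is at (470,215) and the blue bottle is behind the gripper at (245,315), both clear of the jaws. Both views put the bottle at about (0.4498, 0.109), so I'm descending.

Request:
servo_tool:
  targets:
    - [0.05,0.07,3,0,1]
    - [0.05,0.07,6,0,1]
    - [0.05,0.07,9,0,1]
    - [0.05,0.07,11.5,0,1]
    - [0.05,0.07,13.5,0,1]
    - [0.05,0.07,14.8,0,1]
    - [0.05,0.07,15.4,0,1]
    - [0.05,0.07,15.4,0,1]
    - [0.05,0.07,15.4,0,1]

```text
time: 7.1
position: [0.4505, 0.1084, 0.0288]
eef_rot: [2.107, 2.329, 0.001]
force: [-0.2, 0.2, 0.2]
grip_width: 0.0853
```

Request:
servo_tool:
  targets:
    - [0,0,0,0,0.7]
    - [0,0,0,0,0.55]
    - [0,0,0,0,0.3]
    - [0,0,0,0,0.2]
    - [0,0,0,0,0.2]
    - [0,0,0,0,0.2]
    - [0,0,0,0,0.2]
  squeeze: 60

```text
time: 7.8
position: [0.451, 0.1085, 0.0296]
eef_rot: [2.107, 2.329, 0.002]
force: [-1.4, 0.2, 5.7]
grip_width: 0.0386
```

Request:
servo_tool:
  targets:
    - [0,0,-1,0,0.2]
    - [0,0,-3,0,0.2]
    - [0,0,-6,0,0.2]
    - [0,0,-10,0,0.2]
    - [0,0,-14,0,0.2]
    - [0,0,-18,0,0.2]
    - [0,0,-20,0,0.2]
    - [0,0,-20,0,0.2]

```text
time: 8.6
position: [0.4517, 0.1086, 0.2332]
eef_rot: [2.104, 2.326, 0.01]
force: [-0.7, -0.4, -1.3]
grip_width: 0.0383
```

```bash
python3 - <<'E'
from h import *
from cell import robot
s=robot.sense();print(s["position"],s["joints"],s["force"],s["grip_width"])
c=robot.read_camera("side");np.savez("side1.npz",**c);cv2.imwrite("pics/side1.png",c["frame"])
p=proj(c,s["position"]);print(p);u,v=map(int,p)
cv2.imwrite("pics/side1z.png",cv2.resize(c["frame"][v-60:v+50,u-70:u+70],None,fx=5,fy=5,interpolation=cv2.INTER_CUBIC))
print(totool(s,[.6015,-.193,.23]))
E
```

```text
[0.45167951 0.10864565 0.23323409] [ 1.56635021e-01 -1.27708225e-01  1.57211356e+00 -1.59125566e-04
  1.68870627e+00  5.63618243e-02] [-0.66103342 -0.41631262 -1.32544503] 0.03831631493935456
[315.3451     156.74500321]
[-31.51  11.88   0.41]
```

View pics/side1z.png

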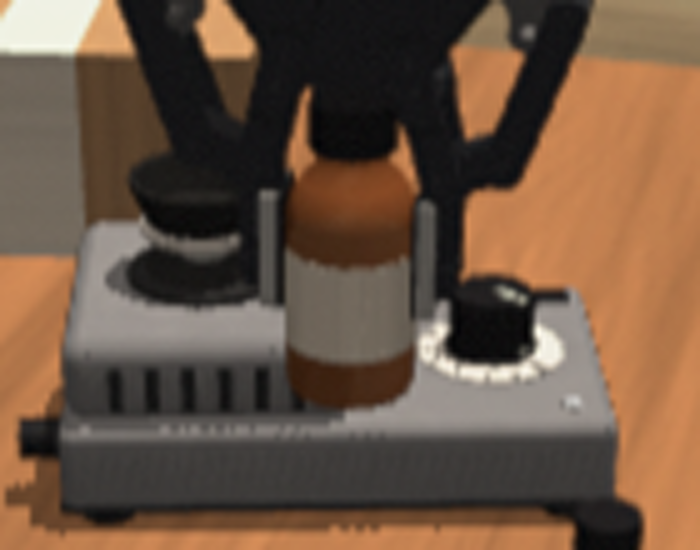

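View pics/side1.png

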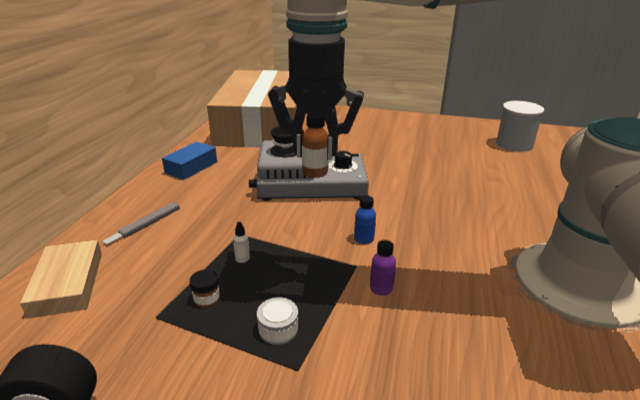

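The bottle is held upright between the pads, with its base well below the fingertips, and the dial pointer is on its long mark. The bystanders have not moved. Next I'm checking the cup centre from both views.

```bash
python3 - <<'E'
from h import *
from cell import robot
c=load("top0.npz");P=cloud(c);d=load("side0.npz")
print("top rim ctr",pt(c,418.3,149.3,.142)," side rim ctr",pt(d,285,131.5,.142))
for n,cam,roi in(("top",c,(395,440,130,175)),("side",d,(265,305,120,160))):
    Q=cloud(cam);m=np.zeros(Q.shape[:2],bool);m[roi[2]:roi[3],roi[0]:roi[1]]=1
    m&=(cam["range_z"]>0)&(abs(Q[...,2]-.142)<.004)
    q=Q[m];print(n,len(q),cv2.minEnclosingCircle(q[:,:2].astype(np.float32)))
    e=cv2.fitEllipse(q[:,:2].astype(np.float32)) if len(q)>5 else None
h=(abs(P[...,2]-.092)<.002);h[:, :365]=0;h[:,470:]=0;h[:100]=0;h[230:]=0
r=cv2.minAreaRect(P[h][:,:2].astype(np.float32));print("housing",r, "cup is 2mm to +x of its centre")
s=robot.sense();print(totool(s,[.602,-.193,.2332]))
E
```

```text
top rim ctr [ 0.60139274 -0.19437651  0.142     ]  side rim ctr [ 0.60005767 -0.18475231  0.142     ]
top 213 ((0.6021373271942139, -0.19282576441764832), 0.03340308368206024)
side 155 ((0.6039230227470398, -0.19192372262477875), 0.036130428314208984)
housing ((0.5586374402046204, -0.2048887461423874), (0.20743371546268463, 0.13806548714637756), 16.96876335144043) cup is 2mm to +x of its centre
[-31.51  12.02  -0.23]
```

All the cup estimates agree at about (0.602, -0.1927). Carrying the bottle over.

Request:
servo_tool:
  targets:
    - [-3,1.1,0,0,0.2]
    - [-6.5,2.5,0,0,0.2]
    - [-10,3.8,0,0,0.2]
    - [-14,5.3,0,0,0.2]
    - [-18,6.9,0,0,0.2]
    - [-22,8.4,0,0,0.2]
    - [-26,9.9,0,0,0.2]
    - [-29,11,0,0,0.2]
    - [-31,11.8,0,0,0.2]
    - [-31.5,12,0,0,0.2]
    - [-31.5,12,0,0,0.2]
    - [-31.5,12,0,0,0.2]

```text
time: 9.85
position: [0.6014, -0.1918, 0.23]
eef_rot: [2.106, 2.33, 0.004]
force: [0.1, 0.9, -1.4]
grip_width: 0.0386
```

```bash
python3 - <<'E'
from h import *
from cell import robot
s=robot.sense();print(s["position"],s["joints"],s["force"],s["grip_width"],Ro.from_rotvec(s["eef_rot"]).as_matrix().round(3))
c=robot.read_camera("side");np.savez("side2.npz",**c)
cv2.imwrite("pics/side2z.png",cv2.resize(c["frame"][50:200,220:380],None,fx=4,fy=4,interpolation=cv2.INTER_CUBIC))
print(totool(s,[.602,-.1927,.1506]))
E
```

```text
[ 0.60136521 -0.19182284  0.22996689] [-0.36828132  0.35541754  1.0575345   0.00230544  1.72676424 -0.46901206] [ 0.13392144  0.89928466 -1.39926061] 0.038564981872089635 [[-0.101  0.995  0.003]
 [ 0.995  0.101  0.001]
 [ 0.001  0.003 -1.   ]]
[-0.1   0.03  7.94]
```

View pics/side2z.png

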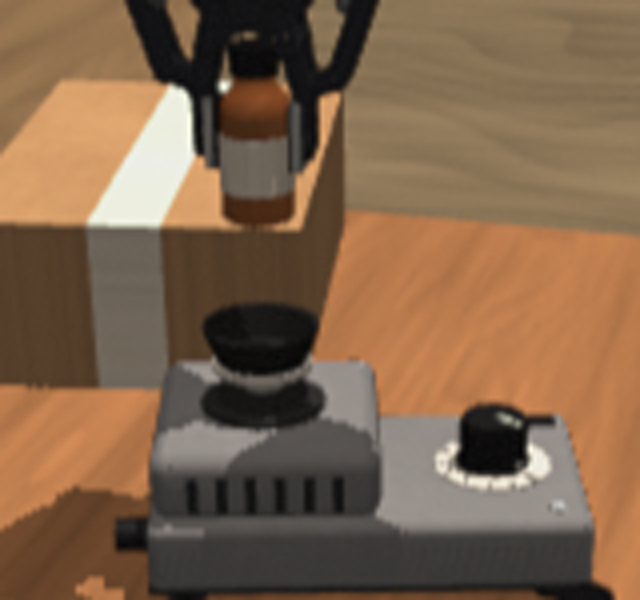

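The bottle base at (258,222) is lined up over the cup rim at (261,325). Descending with care near the floor.

Request:
servo_tool:
  targets:
    - [-0.1,0,2,0,0.2]
    - [-0.1,0,4,0,0.2]
    - [-0.1,0,5.5,0,0.2]
    - [-0.1,0,6.5,0,0.2]
    - [-0.1,0,7,0,0.2]
    - [-0.1,0,7.3,0,0.2]
    - [-0.1,0,7.3,0,0.2]

```text
time: 10.6
position: [0.602, -0.1926, 0.1579]
eef_rot: [2.104, 2.33, 0.005]
force: [0.4, -0.1, -1.7]
grip_width: 0.0387
```

Request:
servo_tool:
  targets:
    - [0,0,0.2,0,0.2]
    - [0,0,0.4,0,0.2]
    - [0,0,0.6,0,0.2]
    - [0,0,0.8,0,0.2]
    - [0,0,0.8,0,0.2]

```text
time: 11.1
position: [0.6021, -0.1927, 0.1504]
eef_rot: [2.104, 2.329, 0.005]
force: [-1.9, 0.3, 3.7]
grip_width: 0.0383
```

Contact came at TCP z 0.1504, where 0.1506 was expected. Pressing on gently.

Request:
servo_tool:
  targets:
    - [0,0,0.1,0,0.2]
    - [0,0,0.2,0,0.2]
    - [0,0,0.3,0,0.2]
    - [0,0,0.4,0,0.2]
    - [0,0,0.4,0,0.2]

```text
time: 11.6
position: [0.6022, -0.1927, 0.1471]
eef_rot: [2.103, 2.329, 0.006]
force: [-2.1, 1.5, 6.6]
grip_width: 0.0389
```

Request:
servo_tool:
  targets:
    - [0,0,0.15,0,0.2]
    - [0,0,0.3,0,0.2]
    - [0,0,0.45,0,0.2]
    - [0,0,0.55,0,0.2]
    - [0,0,0.55,0,0.2]
    - [0,0,0.55,0,0.2]

```text
time: 12.2
position: [0.6024, -0.1928, 0.1434]
eef_rot: [2.103, 2.328, 0.006]
force: [-4.4, 1.1, 10.0]
grip_width: 0.0388
```

```bash
python3 - <<'E'
from h import *
from cell import robot
s=robot.sense();print(s["position"],s["force"],s["grip_width"],s["qvel"].round(3))
c=robot.read_camera("side");cv2.imwrite("pics/side3.png",cv2.resize(c["frame"][70:200,220:380],None,fx=4.5,fy=4.5,interpolation=cv2.INTER_CUBIC))
s,w=wload(robot,"w4");print(s["force"])
E
```

```text
[ 0.60235581 -0.19280381  0.14338941] [-4.36776283  1.13456256  9.97247108] 0.038837024070219175 [ 0.001 -0.001 -0.001 -0.001  0.003  0.001]
[-4.99969275  2.20467581 10.49344491]
```

View pics/side3.png

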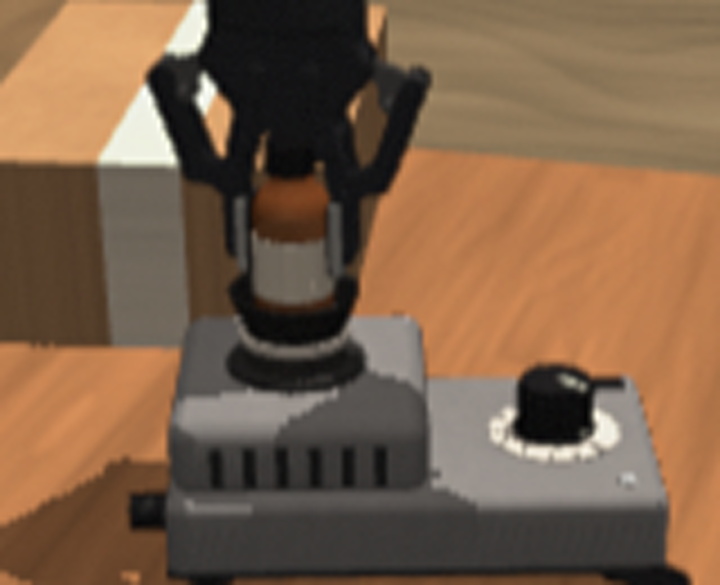

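The bottle is upright in the cup, pressed about 7 mm down (roughly 11.6 N). There is a small side load of -4.4 N in x. I'll ease it by 0.8 mm and press slightly further.

Request:
servo_tool:
  targets:
    - [0,-0.05,0.1,0,0.2]
    - [0,-0.08,0.2,0,0.2]
    - [0,-0.08,0.2,0,0.2]
    - [0,-0.08,0.2,0,0.2]
    - [0,-0.08,0.2,0,0.2]

```text
time: 12.8
position: [0.6023, -0.1928, 0.1434]
eef_rot: [2.101, 2.326, 0.008]
force: [-2.7, 0.8, 10.1]
grip_width: 0.0386
```

```bash
python3 - <<'E'
from h import *
from cell import robot
s=robot.sense();print(s["position"],s["force"],s["moment"],s["grip_width"],s["qvel"].round(3))
c=robot.read_camera("side");cv2.imwrite("pics/side4.png",cv2.resize(c["frame"],(640,400)))
cv2.imwrite("pics/side4z.png",cv2.resize(c["frame"][90:170,250:350],None,fx=7,fy=7,interpolation=cv2.INTER_CUBIC))
P=cloud(c);m=np.zeros((400,640),bool);m[125:150,265:305]=1
q=P[m&(np.hypot(P[...,0]-.602,P[...,1]+.193)<.037)&(c["range_z"]>0)];z=q[:,2]
print("rim z cluster",np.histogram(z,np.arange(.115,.15,.002)))
E
```

```text
[ 0.6022526  -0.19283967  0.1434432 ] [-2.68218901  0.77070109 10.1183582 ] [ 0.34558798  0.66044323 -0.00841189] 0.03856847663637994 [-0.     0.001 -0.    -0.     0.001  0.001]
rim z cluster (array([14, 15, 21, 12, 22, 21, 28, 30, 43, 46, 45, 16, 16, 13, 16, 15, 18]), array([0.115, 0.117, 0.119, 0.121, 0.123, 0.125, 0.127, 0.129, 0.131,
       0.133, 0.135, 0.137, 0.139, 0.141, 0.143, 0.145, 0.147, 0.149]))
```

View pics/side4z.png

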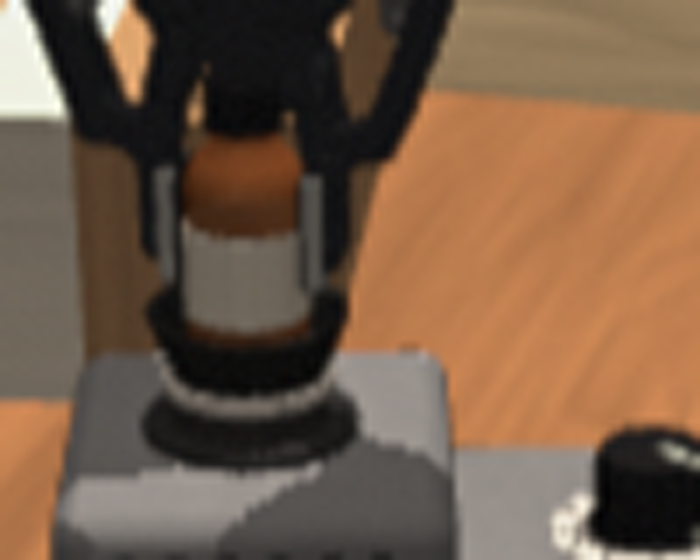

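View pics/side4.png

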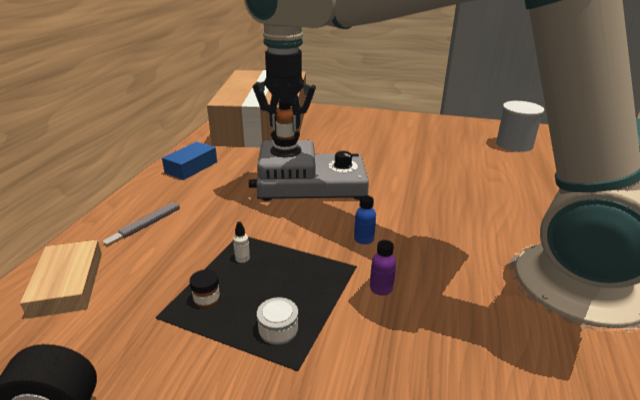

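The arm gives about 2 mm under load, so the depth stayed near 7 mm. Commanding further for margin.

Request:
servo_tool:
  targets:
    - [0,0,0.25,0,0.2]
    - [0,0,0.35,0,0.2]
    - [0,0,0.4,0,0.2]
    - [0,0,0.4,0,0.2]
    - [0,0,0.4,0,0.2]
    - [0,0,0.4,0,0.2]
    - [0,0,0.4,0,0.2]

```text
time: 13.55
position: [0.6025, -0.1929, 0.1417]
eef_rot: [2.099, 2.325, 0.009]
force: [-5.1, 1.3, 12.1]
grip_width: 0.0385
```

```bash
python3 - <<'E'
from h import *
from cell import robot
s=robot.sense();print(s["position"],s["force"],s["grip_width"],s["qvel"].round(3))
c=robot.read_camera("side");cv2.imwrite("pics/side5z.png",cv2.resize(c["frame"][90:170,250:370],None,fx=6,fy=6,interpolation=cv2.INTER_CUBIC))
s=robot.sense();print(s["position"],s["force"])
E
```

```text
[ 0.60253752 -0.19294887  0.14167467] [-5.05531956  1.3063289  12.10722466] 0.03849916285109229 [-0.     0.001 -0.001 -0.001 -0.002  0.001]
[ 0.60252737 -0.19292291  0.14164338] [-5.10703949  1.44305606 12.22329368]
```

View pics/side5z.png

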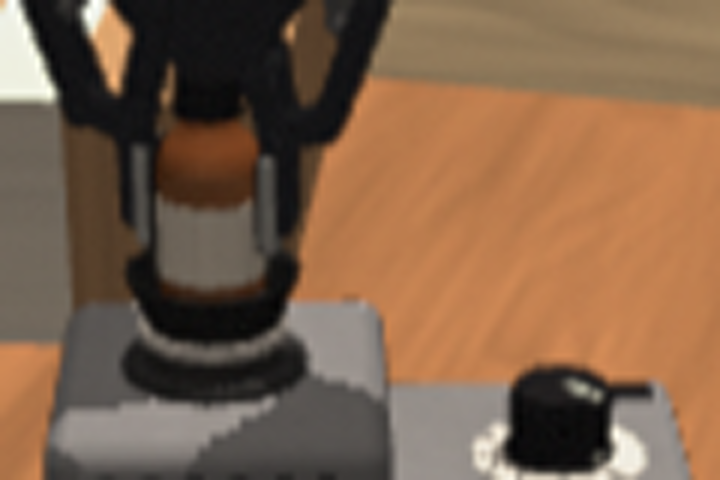

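The force (about 13.6 N net) and the TCP travel (about 8.8 mm past contact) both put the cup near 9 mm down. The bottle is at rest, upright and held, so I'm handing in.

```bash
python3 - <<'E'
from cell import robot
print(robot.job_done());s=robot.sense();print(s["time"],s["position"],s["force"],s["grip_width"])
E
```

```text
the job is handed in; nothing more can be done
None
the job is handed in; nothing more can be done
```

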